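Stack the airing slats crosswise and hold the magnifier flat over them

TASK

Lay the two loose wooden slats on the airing stack as its next layer: side by side, crosswise to the two slats already lying there, one straight above each bearer of the base, and let go of them. Then draw the magnifier out of its leaning stand by its handle, turn it so that its lens lies flat (level), and hold the lens still over the middle of the stack, about 10 cm above the top slats, to look for worm holes; finish while still holding it there, the magnifier touching nothing but the gripper. Leave the tin and the brass weight where they are.

Things in the scene. Friction and masses are not known exactly. Their poses are not given: they have to be found in the camera images.
- airing_base: plywood board 150 x 150 x 8 mm, fixed, with two wooden bearers (120 long along x, 22 wide, 14 mm high) screwed on at y = +38 and -38 mm, tops 22 mm above the table. Origin: centre of the underside, on the table; z up. On the bearers lie the laid slats, tops at 36 mm; the new layer goes on these, along the base's x at y = +38 and -38 mm, underside at 36 mm, top at 50 mm
- stack_centre (a point): fixed point on the airing base's vertical axis, 50 mm above the table: middle of the finished stack, level with the tops of the new layer; axes as the base's. To the left of the stack, from about world y = +0.17 m on, stands a wooden drawer box, its top 180 mm above the table: start and move clear above it
- laid_slat_1: pale wooden slat 120 x 22 x 14 mm, 40 g, loose, already lying across the bearers (along the base's y axis) at about x = -38 mm of the base. Origin: centre of its underside; x along its length, z up.
- laid_slat_2: the same, already lying across the bearers at about x = +38 mm of the base. Origin: centre of its underside; x along its length, z up.
- slat_1: pale wooden slat 120 x 22 x 14 mm (long x wide x thick), about 40 g, loose, lying flat on the table. Origin: centre of its underside; x along its length, y across its width, z up. Either slat may go to either side.
- slat_2: the other loose slat, the same in every way
- magnifier_stand: dark wooden stand, fixed, foot 90 x 110 x 10 mm, with an open-topped pocket leaning 20 degrees from upright toward the stand's +x, away from the robot. Pocket inside 16 mm thick, 86 mm wide (along y), 45 mm deep, walls 6 mm, back wall (+x side) 66 mm high; its highest edge is about 78 mm above the table. Origin: on the table under the middle of the pocket's floor; z up
- magnifier: hand magnifier 71 x 166 x 17 mm, about 110 g, loose: round lens 70 mm across, 10 mm thick; straight wooden handle 14 mm wide, 15 mm thick. Stands lens down in the pocket; draws out along the handle, 50 mm or more. Origin on its midline; y from handle to lens (handle y = -84 to +16, lens to +83 mm, mass centre near +23), x across, z the lens's axis (0 to 16 mm), either way up is flat
- lens (a point): centre of the magnifier's lens, at [0, 48, 7] mm of the magnifier; axes as the magnifier's
- handle (a point): middle of the magnifier's handle, a good place to grip across its 14 mm width (along the magnifier's x), at [0, -40, 8.5] mm of the magnifier, about 134 mm above the table at the start; axes as the magnifier's
- polish_tin: flat round tin, 72 mm across, 24 mm high, bystander. Origin: centre of its underside.
- weight: brass scale weight with a knob, 34 mm across, 52 mm high, bystander. Origin: centre of its underside.
Things that resemble listed ones, but are neither listed nor needed, are in the scene too. What is shaped like the slat_1 but blue or pink is not meant.

How it is judged:
On the way, in this order (a step that is already met when the one before it is completed fails the run):
1. both loose slats lie as the next layer, crosswise on the laid slats, one above each bearer, released and at rest ((((y of slat_1 in the frame of airing_base between 0.023 and 0.053 m and x of slat_1 in the frame of airing_base between -0.02 and 0.02 m and z of slat_1 in the frame of airing_base between 0.032 and 0.04 m and angle between the x axis of slat_1 and the x axis of airing_base, either way round below 0.2 rad and angle between the z axis of slat_1 and the z axis of airing_base, either way round below 0.1 rad) and (y of slat_2 in the frame of airing_base between -0.053 and -0.023 m and x of slat_2 in the frame of airing_base between -0.02 and 0.02 m and z of slat_2 in the frame of airing_base between 0.032 and 0.04 m and angle between the x axis of slat_2 and the x axis of airing_base, either way round below 0.2 rad and angle between the z axis of slat_2 and the z axis of airing_base, either way round below 0.1 rad)) or ((y of slat_1 in the frame of airing_base between -0.053 and -0.023 m and x of slat_1 in the frame of airing_base between -0.02 and 0.02 m and z of slat_1 in the frame of airing_base between 0.032 and 0.04 m and angle between the x axis of slat_1 and the x axis of airing_base, either way round below 0.2 rad and angle between the z axis of slat_1 and the z axis of airing_base, either way round below 0.1 rad) and (y of slat_2 in the frame of airing_base between 0.023 and 0.053 m and x of slat_2 in the frame of airing_base between -0.02 and 0.02 m and z of slat_2 in the frame of airing_base between 0.032 and 0.04 m and angle between the x axis of slat_2 and the x axis of airing_base, either way round below 0.2 rad and angle between the z axis of slat_2 and the z axis of airing_base, either way round below 0.1 rad))) and x of laid_slat_1 in the frame of airing_base between -0.053 and -0.023 m and y of laid_slat_1 in the frame of airing_base between -0.018 and 0.018 m and z of laid_slat_1 in the frame of airing_base between 0.018 and 0.026 m and angle between the x axis of each of laid_slat_1, laid_slat_2 and the y axis of airing_base, either way round below 0.2 rad and x of laid_slat_2 in the frame of airing_base between 0.023 and 0.053 m and y of laid_slat_2 in the frame of airing_base between -0.018 and 0.018 m and z of laid_slat_2 in the frame of airing_base between 0.018 and 0.026 m and contact force between the fingers and slat_1 below 0.1 N and contact force between the fingers and slat_2 below 0.1 N and contact force between the fingers and laid_slat_1 below 0.1 N and contact force between the fingers and laid_slat_2 below 0.1 N and linear speed of each of slat_1, slat_2, laid_slat_1, laid_slat_2 below 0.02 m/s), for 0.2 s.
2. the magnifier is out of its stand, held raised by the gripper, and the stack still stands ((((y of slat_1 in the frame of airing_base between 0.023 and 0.053 m and x of slat_1 in the frame of airing_base between -0.02 and 0.02 m and z of slat_1 in the frame of airing_base between 0.032 and 0.04 m and angle between the x axis of slat_1 and the x axis of airing_base, either way round below 0.2 rad and angle between the z axis of slat_1 and the z axis of airing_base, either way round below 0.1 rad) and (y of slat_2 in the frame of airing_base between -0.053 and -0.023 m and x of slat_2 in the frame of airing_base between -0.02 and 0.02 m and z of slat_2 in the frame of airing_base between 0.032 and 0.04 m and angle between the x axis of slat_2 and the x axis of airing_base, either way round below 0.2 rad and angle between the z axis of slat_2 and the z axis of airing_base, either way round below 0.1 rad)) or ((y of slat_1 in the frame of airing_base between -0.053 and -0.023 m and x of slat_1 in the frame of airing_base between -0.02 and 0.02 m and z of slat_1 in the frame of airing_base between 0.032 and 0.04 m and angle between the x axis of slat_1 and the x axis of airing_base, either way round below 0.2 rad and angle between the z axis of slat_1 and the z axis of airing_base, either way round below 0.1 rad) and (y of slat_2 in the frame of airing_base between 0.023 and 0.053 m and x of slat_2 in the frame of airing_base between -0.02 and 0.02 m and z of slat_2 in the frame of airing_base between 0.032 and 0.04 m and angle between the x axis of slat_2 and the x axis of airing_base, either way round below 0.2 rad and angle between the z axis of slat_2 and the z axis of airing_base, either way round below 0.1 rad))) and x of laid_slat_1 in the frame of airing_base between -0.053 and -0.023 m and y of laid_slat_1 in the frame of airing_base between -0.018 and 0.018 m and z of laid_slat_1 in the frame of airing_base between 0.018 and 0.026 m and angle between the x axis of each of laid_slat_1, laid_slat_2 and the y axis of airing_base, either way round below 0.2 rad and x of laid_slat_2 in the frame of airing_base between 0.023 and 0.053 m and y of laid_slat_2 in the frame of airing_base between -0.018 and 0.018 m and z of laid_slat_2 in the frame of airing_base between 0.018 and 0.026 m and contact force between magnifier and the fingers above 1 N and contact force between magnifier and magnifier_stand below 0.1 N and contact force between magnifier and airing_base below 0.1 N and contact force between magnifier and slat_1 below 0.1 N and contact force between magnifier and slat_2 below 0.1 N and contact force between magnifier and laid_slat_1 below 0.1 N and contact force between magnifier and laid_slat_2 below 0.1 N and contact force between magnifier and polish_tin below 0.1 N and contact force between magnifier and weight below 0.1 N and height (world z) of lens above 0.1 m), for 0.2 s.
At the end, for the whole second after the job is handed in: Slats flat, released, at rest, one over each bearer (15 mm sideways, 20 mm lengthwise, 0.2 rad), laid slats within 15 mm of place; magnifier still, held by the gripper alone, lens level within 0.22 rad, its centre within 40 mm of the stack middle from above, 50-150 mm above the new slats (all of step 1 and contact force between magnifier and the fingers above 1 N and contact force between magnifier and magnifier_stand below 0.1 N and contact force between magnifier and airing_base below 0.1 N and contact force between magnifier and slat_1 below 0.1 N and contact force between magnifier and slat_2 below 0.1 N and contact force between magnifier and laid_slat_1 below 0.1 N and contact force between magnifier and laid_slat_2 below 0.1 N and contact force between magnifier and polish_tin below 0.1 N and contact force between magnifier and weight below 0.1 N and z of lens in the frame of stack_centre between 0.05 and 0.15 m and horizontal distance between lens and stack_centre below 0.04 m and angle between the z axis of magnifier and the z axis of airing_base, either way round below 0.22 rad and linear speed of magnifier below 0.03 m/s and angular speed of magnifier below 0.2 rad/s); the arm keeps its last pose, push and grip.
It fails at once if the tin moved from its place by more than 25 mm (distance of polish_tin from where it was at the start of the episode above 0.025 m).
It fails at once if the brass weight moved from its place by more than 25 mm (distance of weight from where it was at the start of the episode above 0.025 m).
It also fails if it takes over 72 s, if anything falls off the work surface, if the arm or the gripper's body presses on something with over 40 N, if the wrist force passes 120 N, or if a joint passes its speed limit or range.

ROBOT

A 6-joint arm with a two-finger parallel gripper is mounted at the origin on the work surface; the furniture and walls round the work are solid. World frame = base frame: x ahead of the robot, y to its left, z up, the work surface at z = 0. Lengths are in m, angles in rad, forces in N, time in s.
With the tool pointing down it reaches from about 0.35 to 0.975 m from the base axis. Payload 4.9 kg.
Tool frame: the origin (TCP) lies on the centre line of the jaws, within the pads' length; the fingertips stand manip.tip_reach ahead of it and the grasp point (between the pads) is the TCP (manip.tip_reach is the distance from the TCP to the fingertips, in m); z points along the fingers, y is the line along which they close (so a half turn about z gives the same grasp; the last joint's range is limited). The gripper opens to 85 mm and grips with 20 to 120 N. Pads are 22 mm wide; open, the fingers measure 114 mm over their backs; the gripper's body (76 mm by 85 mm) begins 54 mm behind the grasp point. The pads swing forward as they close: fully open they stand 13 mm farther back than shut.
Start: joints at [-1.299, 0.053, 1.613, -0, 1.476, -0.119], TCP at [0.238, -0.578, 0.25] pointing down, gripper open.
Joint ranges: [-3.01, 3.01], [-1.01, 2.22], [0.06, 2.58], [-1.02, 4.17], [0.09, 2.62], [-3.14, 3.14]. Speed limits (rad/s): [2.57, 2.57, 3.14, 3.14, 3.14, 3.14].

INTERFACE

Orientations are given as a unit quaternion [w, x, y, z].
In Python, from plant import manip gives the robot as it stands. The module is installed in compiled form; this text tells all that it offers.
- The arm moves only by the tool move_arm, never from a script. Its argument "rows" is a list of rows, each a list of 7 numbers: the shift along the tool's x, y, z in cm, then the turn, a rotation vector about the tool's x, y, z in degrees, then the opening, from -1 (shut) to 1 (fully open). In form: [[tx, ty, tz, ax, ay, az, jaw], ...]. A call has 1 to 20 rows; each row shifts and turns the commanded pose from where the row before left it, along the tool's axes as they then stand; what a row does not reach is not made up. A row lasts 1/12 s, in which the tool goes at most 41.7 mm and 7.16 degrees, less where a joint would pass 70% of its speed; a pose out of reach is approached as far as the arm can. A call is refused whole if a number of a shift passes 4.17 or a number of a turn 7.16, either way. A call with a gripper value outside its range is refused whole. The fingers move at their own pace and stop on an object; the grip force is fixed at half the most. Time passes only in rows, so rows that do not move let the fingers close. It gives the time, the measured TCP pose, the force, the opening and the grip force at its end, in the units of the state.
- manip.state(): the state, without advancing time (a new reading comes with each control period).
- manip.grab_frame(name): name is "side" or "top"; returns a dict with "img" (420x560x3 uint8, blue, green, red), "mtx" (3x3 intrinsics, pixels), "k1" (the pictures are not rectified: a ray, as slopes to the right and down, at radius r is drawn at 1 + k1 r^2 times it, then the intrinsics apply), "R" (3x3) and "t" (3): a world point X has camera coordinates R X + t. Camera axes: x right, y down, z forward; pixel columns grow to the right and rows downward; lengths in m; the calibration is good to about 2 mm. A picture is of the moment at which its call begins. There is no depth.
- manip.job_done(): hands the job in; it is judged then, once.
The state is a dict: "time": time; "joint_pos": joint angles; "joint_vel": joint speeds; "joint_efforts": joint torques, N m; "tool_pos": TCP position; "tool_rot": TCP orientation; "contact_force": force on the tool from outside, world axes, zero at the start; "ft_torque": the same for the moment, N m; "gripper_width": opening from 0.0 (shut) to 1.0 (fully open); "grasp_force": force on a finger pad.
Only numpy, scipy, OpenCV 4.12 (cv2) and the standard library are available. Lean on these libraries where they do the work, as an engineer would, in place of code of your own. Each camera call takes 0.05 s, during which the arm holds its last target. There are 200 camera calls.

## Working session

There is one attempt and no reset: what is moved stays moved. The work goes in short steps, Python scripts to look and compute and a tool call to move; the robot and the scene stay as the last step left them, time stands still between calls to the robot, and variables do not carry over. Pictures are saved under pics/ and viewed, at most 10 in all, crops included, and the job is handed in when it is done.

Besides the shell and the picture viewer there is one more tool, called after "Call:" as name(argument=value, ...) on one line, values as JSON. move_arm: Moves the arm, as the interface text tells. Its arguments: {"type":"object","properties":{"rows":{"type":"array","items":{"type":"array","items":{"type":"number"}}}},"required":["rows"]}

```bash
mkdir -p pics; cat > h.py <<'E'
import numpy as np, cv2
from plant import manip
def ray(f,u,v):
    p=cv2.undistortPoints(np.array([[[u,v]]],float),f["mtx"],np.array([f["k1"],0,0,0,0.]))[0,0]
    R=np.array(f["R"]);t=np.array(f["t"])
    return -R.T@t, R.T@np.array([p[0],p[1],1])
def onz(f,u,v,z):
    c,d=ray(f,u,v); return c+d*(z-c[2])/d[2]
def proj(f,X):
    R=np.array(f["R"]);t=np.array(f["t"])
    return cv2.projectPoints(np.array(X,float).reshape(-1,1,3),cv2.Rodrigues(R)[0],t,f["mtx"],np.array([f["k1"],0,0,0,0.]))[0][:,0]
E
python3 - <<'E'
from h import *
import pickle
fs={n:manip.grab_frame(n) for n in("side","top")}
pickle.dump(fs,open("f0.pkl","wb"))
for n,f in fs.items():
    cv2.imwrite(f"pics/{n}0.png",cv2.resize(f["img"],(784,588))); print(n,f["mtx"],f["k1"],-np.array(f["R"]).T@f["t"])
print(manip.state(),manip.tip_reach)
E
```

```text
side [[436.32878267   0.         286.54549027]
 [  0.         436.32878267 201.60498356]
 [  0.           0.           1.        ]] -0.019063365314794165 [0.22201525 0.70911232 0.53932069]
top [[515.59940395   0.         274.80887246]
 [  0.         515.59940395 208.05674525]
 [  0.           0.           1.        ]] -0.09755417483226721 [ 0.33844743 -0.31295768  1.3488647 ]
{'time': 0.1, 'joint_pos': array([-1.29897523e+00,  5.33062319e-02,  1.61414879e+00,  7.02767098e-06,
        1.47602415e+00, -1.18985561e-01]), 'joint_vel': array([-0.00179161, -0.00198616, -0.00233721, -0.00079958, -0.00060115,
        0.00010814]), 'joint_efforts': array([ 2.77374471e-05, -3.94901204e+01, -3.71364069e+01, -2.51334143e-05,
        3.88001004e-03,  2.69553681e-05]), 'tool_pos': array([ 0.23795082, -0.57735683,  0.24918112]), 'tool_rot': array([-9.40774399e-04,  9.80969067e-01,  1.94161788e-01, -6.85241590e-05]), 'contact_force': array([0.31851837, 0.23055303, 0.06648617]), 'ft_torque': array([ 0.07682974, -0.00360046, -0.01678504]), 'grasp_force': 0.0, 'gripper_width': 0.9980833948384314} 0.019
```

View pics/side0.png

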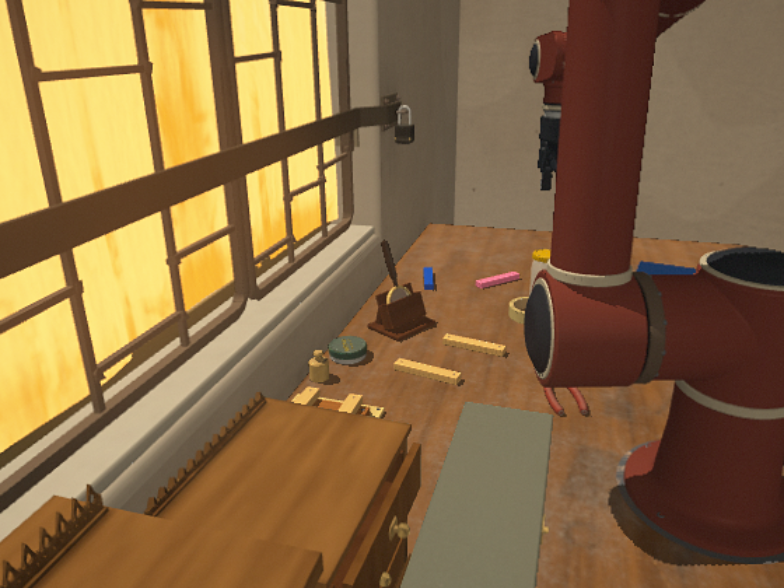

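View pics/top0.png

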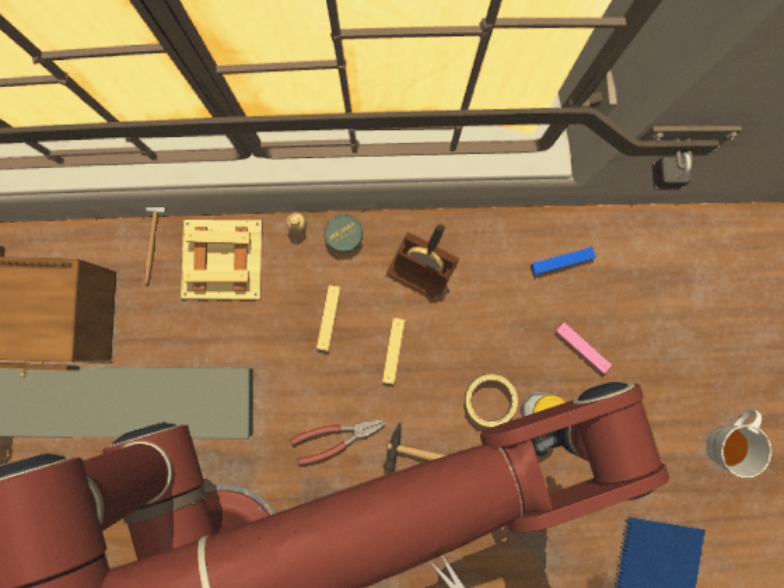

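Top picture (784-wide scale): candidates for loose slats are the pale ones at (328,318) and (394,351). The blue (563,262) and pink (584,348) ones are not meant, and the pale pieces at (218,238) and (218,275) are the laid slats on the base. The stand with the magnifier is at (424,265), the tin at (343,233) and the weight at (296,225). I choose the two pale loose slats and check them in a crop.

```bash
python3 - <<'E'
from h import *
import pickle
fs=pickle.load(open("f0.pkl","rb")); f=fs["top"]; im=f["img"]; s=560/784
hsv=cv2.cvtColor(im,cv2.COLOR_BGR2HSV)
print([hsv[int(v*s),int(u*s)] for u,v in((328,318),(394,351),(215,275),(186,260),(360,300))])
m=cv2.inRange(hsv,(15,60,150),(35,255,255)); m[:140]=0
for c in cv2.findContours(m,cv2.RETR_EXTERNAL,cv2.CHAIN_APPROX_NONE)[0]:
    if cv2.contourArea(c)<100: continue
    r=cv2.minAreaRect(c); b=cv2.boxPoints(r)
    for z in (0.008,0.014):
        P=np.array([onz(f,*p,z)[:2] for p in b]); e=P[1]-P[0],P[2]-P[1]
        L=[np.linalg.norm(x) for x in e]; d=e[int(np.argmax(L))]
        print(np.round(r[0],1),z,"ctr",P.mean(0).round(4),"len",np.round(L,4),"yaw",np.degrees(np.arctan2(d[1],d[0])).round(1))
a=cv2.resize(im[135:280,120:345],None,fx=3.5,fy=3.5,interpolation=cv2.INTER_CUBIC); cv2.imwrite("pics/c1.png",a); print(a.shape)
g=fs["side"]["img"][160:260,220:330]; cv2.imwrite("pics/c2.png",cv2.resize(g,None,fx=6,fy=6,interpolation=cv2.INTER_CUBIC))
E
```

```text
[array([ 23, 123, 245], dtype=uint8), array([ 23, 125, 245], dtype=uint8), array([ 23, 123, 244], dtype=uint8), array([ 24, 115, 241], dtype=uint8), array([ 14, 134, 160], dtype=uint8)]
[144.3 402.2] 0.008 ctr [-0.0252  0.0379] len [0.0152 0.0885] yaw -173.8
[144.3 402.2] 0.014 ctr [-0.0235  0.0363] len [0.0151 0.0881] yaw -173.8
[300.4 322.5] 0.008 ctr [ 0.1712 -0.3692] len [0.018 0.086] yaw -105.5
[300.4 322.5] 0.014 ctr [ 0.1719 -0.369 ] len [0.0179 0.0857] yaw -105.5
[391.2 285.3] 0.008 ctr [ 0.2592 -0.6075] len [0.0616 0.0417] yaw -87.8
[391.2 285.3] 0.014 ctr [ 0.2596 -0.6062] len [0.0613 0.0415] yaw -87.8
[351.5 285.5] 0.008 ctr [ 0.262  -0.5043] len [0.0963 0.0953] yaw -91.7
[351.5 285.5] 0.014 ctr [ 0.2624 -0.5034] len [0.0958 0.0948] yaw -91.7
[282.3 248.9] 0.008 ctr [ 0.3616 -0.3278] len [0.1295 0.0313] yaw -11.0
[282.3 248.9] 0.014 ctr [ 0.3615 -0.3278] len [0.1289 0.0311] yaw -11.0
[233.2 225.6] 0.008 ctr [ 0.4255 -0.2015] len [0.1252 0.0361] yaw -14.1
[233.2 225.6] 0.014 ctr [ 0.4251 -0.202 ] len [0.1246 0.0359] yaw -14.1
[ 27.  222.5] 0.008 ctr [0.4475 0.3533] len [0.1532 0.1948] yaw -179.2
[ 27.  222.5] 0.014 ctr [0.447  0.3503] len [0.1525 0.1939] yaw -179.2
[158. 184.] 0.008 ctr [ 0.5408 -0.004 ] len [0.166  0.1614] yaw 0.3
[158. 184.] 0.014 ctr [ 0.5398 -0.0054] len [0.1653 0.1607] yaw 0.3
[104.5 176.2] 0.008 ctr [0.5657 0.14  ] len [0.1385 0.0219] yaw -6.6
[104.5 176.2] 0.014 ctr [0.5647 0.1379] len [0.1379 0.0218] yaw -6.6
(508, 788, 3)
```

View pics/c1.png

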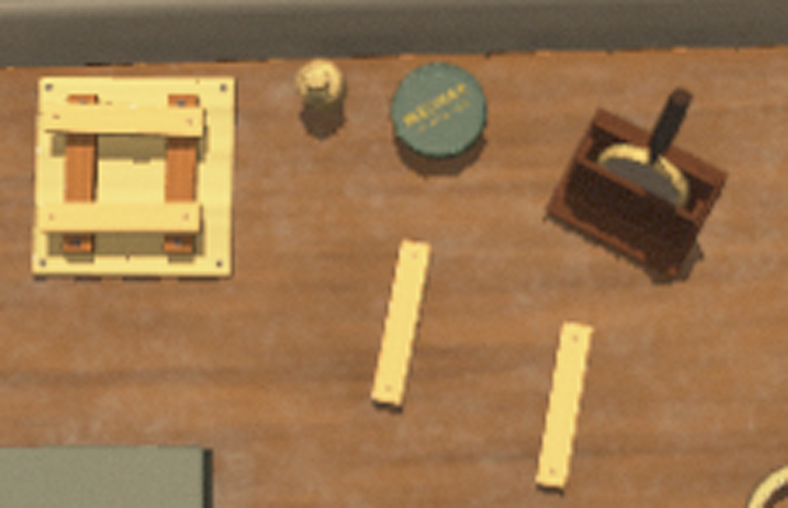

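View pics/c2.png

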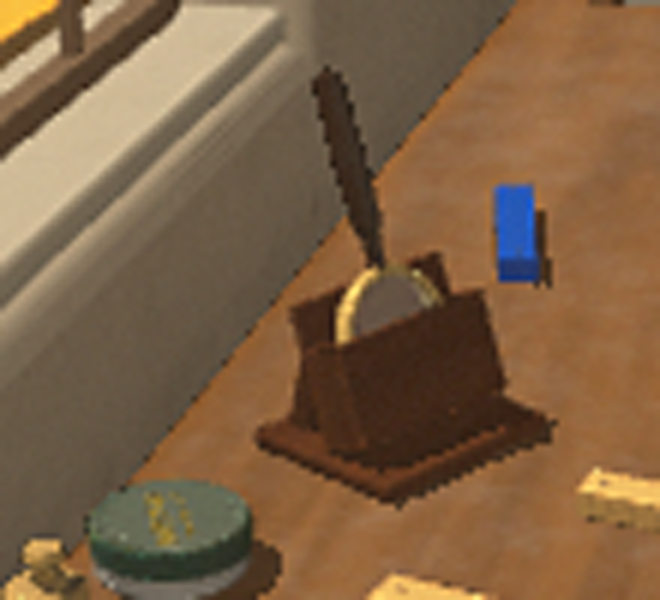

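The crop confirms two plain pale loose slats, crop (402,322) and (565,405), both clearly off the base. In crop pixels the magnifier handle in the top view runs from (654,158) to (680,95). In the side view crop it runs from (375,262) to (325,75). Next I measure slats, base and handle.

```bash
cat >> h.py <<'E'
def tri(f,a,g,b):
    (c1,d1),(c2,d2)=ray(f,*a),ray(g,*b)
    d1/=np.linalg.norm(d1);d2/=np.linalg.norm(d2)
    s=np.linalg.lstsq(np.c_[d1,-d2],c2-c1,rcond=None)[0]
    p,q=c1+s[0]*d1,c2+s[1]*d2
    return (p+q)/2,np.linalg.norm(p-q)
def rects(f,m,z,amin=150):
    out=[]
    for c in cv2.findContours(m,cv2.RETR_EXTERNAL,cv2.CHAIN_APPROX_NONE)[0]:
        if cv2.contourArea(c)<amin: continue
        r=cv2.minAreaRect(c); P=np.array([onz(f,*p,z)[:2] for p in cv2.boxPoints(r)]); e=P[1]-P[0],P[2]-P[1]
        L=[np.linalg.norm(x) for x in e]; d=e[int(np.argmax(L))]; y=np.degrees(np.arctan2(d[1],d[0]))
        out.append((np.round(r[0],1),P.mean(0).round(4),np.round(L,4),((y+90)%180-90).round(1)))
    return out
E
python3 - <<'E'
from h import *
import pickle
fs=pickle.load(open("f0.pkl","rb")); f=fs["top"];g=fs["side"]; im=f["img"]
hsv=cv2.cvtColor(im,cv2.COLOR_BGR2HSV)
m=cv2.inRange(hsv,(15,60,225),(35,255,255)); m[:195]=0; m[:,:215]=0;m[:,310:]=0
for r in rects(f,m,.014): print(r)
C=lambda u,v:(u/3.5+120-.36,v/3.5+135-.36)
S=lambda u,v:(u/6+220-.42,v/6+160-.42)
P=np.array([onz(f,*C(*p),.008) for p in((38,77),(236,77),(232,276),(33,274))]);print("base",P.round(4),P.mean(0).round(4))
for q in(((44,106),(203,108),(201,136),(42,132)),((43,203),(202,203),(199,231),(41,228))):
    P=np.array([onz(f,*C(*p),.036) for p in q]);print("laid",P.round(4)[:,:2].tolist(),P.mean(0).round(4))
a,ea=tri(f,C(680,95),g,S(325,75)); b,eb=tri(f,C(654,158),g,S(375,262))
d=(a-b)/np.linalg.norm(a-b);print("handle",a.round(4),ea,b.round(4),eb,np.linalg.norm(a-b),d.round(3),"tilt",np.degrees(np.arccos(d[2])),"az",np.degrees(np.arctan2(d[1],d[0])))
for n,p in(("weight",(320,85)),("tin",(438,110))): print(n,onz(f,*C(*p),.03).round(3))
# stand pocket top edges
for p in((600,110),(724,180)): print("stand back",onz(f,*C(*p),.078).round(4))
# wall edge
print("wall",onz(f,*C(100,65),0).round(3))
# dark handle mask pca
for nm,fr,(x0,y0,x1,y1) in(("top",f,(300,155,322,182)),("side",g,(268,168,288,208))):
    v=fr["img"].max(2); mm=np.zeros_like(v); mm[y0:y1,x0:x1]=(v[y0:y1,x0:x1]<75)*255
    n,l,st,_=cv2.connectedComponentsWithStats(mm); k=1+np.argmax(st[1:,4]); ys,xs=np.where(l==k); print(nm,st[k],xs.mean(),ys.mean(),[(int(y),xs[ys==y].mean().round(1),(ys==y).sum()) for y in np.unique(ys)[::3]])
E
```

```text
(array([280.5, 249.8]), array([ 0.3591, -0.3232]), array([0.1183, 0.0207]), np.float64(-11.3))
(array([234. , 226.4]), array([ 0.4229, -0.2041]), array([0.1172, 0.0208]), np.float64(-11.9))
base [[ 0.616   0.0697  0.008 ]
 [ 0.6112 -0.0823  0.008 ]
 [ 0.4601 -0.0781  0.008 ]
 [ 0.4655  0.0729  0.008 ]] [ 0.5382 -0.0044  0.008 ]
laid [[0.5881, 0.057], [0.5829, -0.0624], [0.562, -0.0608], [0.5685, 0.0584]] [ 0.5754 -0.0019  0.036 ]
laid [[0.5153, 0.0574], [0.512, -0.0612], [0.4913, -0.0589], [0.4968, 0.0589]] [ 0.5039 -0.0009  0.036 ]
handle [ 0.5566 -0.4051  0.1711] 0.002443710464717395 [ 0.5287 -0.3916  0.0853] 0.000732929421203922 0.0912272568070295 [ 0.306 -0.148  0.941] tilt 19.85837585050819 az -25.73668699920942
weight [ 0.599 -0.149  0.03 ]
tin [ 0.578 -0.236  0.03 ]
stand back [ 0.5657 -0.3546  0.078 ]
stand back [ 0.513  -0.4413  0.078 ]
wall [0.625 0.024 0.   ]
top [305 163  11  19  92] 310.0326086956522 171.30434782608697 [(163, np.float64(311.5), np.int64(2)), (166, np.float64(312.5), np.int64(6)), (169, np.float64(311.5), np.int64(6)), (172, np.float64(309.5), np.int64(6)), (175, np.float64(308.5), np.int64(6)), (178, np.float64(307.5), np.int64(4)), (181, np.float64(306.0), np.int64(1))]
side [272 171  12  34 160] 277.61875 186.0 [(171, np.float64(274.0), np.int64(1)), (174, np.float64(274.5), np.int64(6)), (177, np.float64(275.5), np.int64(6)), (180, np.float64(276.0), np.int64(5)), (183, np.float64(276.5), np.int64(6)), (186, np.float64(277.5), np.int64(6)), (189, np.float64(278.5), np.int64(6)), (192, np.float64(279.0), np.int64(5)), (195, np.float64(280.0), np.int64(5)), (198, np.float64(280.5), np.int64(4)), (201, np.float64(281.5), np.int64(2)), (204, np.float64(283.0), np.int64(1))]
```

```bash
cat >> h.py <<'E'
from scipy.spatial.transform import Rotation as Ro
def delta(pos,Rt):
    s=manip.state(); R=Ro.from_quat(np.roll(s["tool_rot"],-1)); Rt=R if Rt is None else Rt
    rv=np.degrees((R.inv()*Rt).as_rotvec()); d=np.array(pos)-s["tool_pos"]
    print("t",round(s["time"],2),"tcp",s["tool_pos"].round(4),"F",s["contact_force"].round(1),"w",round(float(s["gripper_width"]),3),"g",round(float(s["grasp_force"]),1),"j",s["joint_pos"].round(2))
    print("turn deg",rv.round(1),"shift cm in present axes",(100*R.inv().apply(d)).round(2),"in turned axes",(100*Rt.inv().apply(d)).round(2))
def down(yaw): # tool x at yaw (deg), z down
    a=np.radians(yaw);c,s=np.cos(a),np.sin(a)
    return Ro.from_matrix(np.array([[c,s,0],[s,-c,0],[0,0,-1.]]))
E
python3 -c "
from h import *
delta([.3591,-.3232,.15],down(-11.3))
import pickle
fs=pickle.load(open('f0.pkl','rb')); f=fs['top'];g=fs['side']
C=lambda u,v:(u/3.5+120-.36,v/3.5+135-.36)
print('wall',onz(f,*C(780,48),0))
# sill edge height: assume y-line; scan heights where top & side agree in x (784-scale pixels)
for z in(.05,.1,.15,.2,.25,.3): print(z,onz(f,300*560/784,187*560/784,z)[:2].round(3),onz(g,200*560/784,420*560/784,z)[:2].round(3),onz(g,330*560/784,265*560/784,z)[:2].round(3),onz(f,300*560/784,130*560/784,z)[:2].round(3))
"
```

```text
t 0.1 tcp [ 0.238  -0.5774  0.2492] F [0.3 0.2 0.1] w 0.998 g 0.0 j [-1.3   0.05  1.61  0.    1.48 -0.12]
turn deg [-0.1  0.  33.7] shift cm in present axes [ 20.88 -18.87   9.96] in turned axes [  6.9  -27.3    9.92]
wall [ 0.6240732  -0.49563329  0.        ]
0.05 [ 0.661 -0.16 ] [0.681 0.084] [ 0.734 -0.56 ] [ 0.77  -0.161]
0.1 [ 0.649 -0.166] [0.634 0.148] [ 0.682 -0.431] [ 0.753 -0.167]
0.15 [ 0.636 -0.172] [0.587 0.212] [ 0.629 -0.301] [ 0.736 -0.173]
0.2 [ 0.624 -0.178] [0.54  0.275] [ 0.577 -0.171] [ 0.72  -0.179]
0.25 [ 0.611 -0.184] [0.493 0.339] [ 0.525 -0.041] [ 0.703 -0.185]
0.3 [ 0.599 -0.19 ] [0.446 0.403] [0.472 0.088] [ 0.687 -0.191]
```

Call:
move_arm(rows=[[0,0,0,0,0,6.75,0],[0,0,0,0,0,6.75,0],[0,0,0,0,0,6.75,0],[0,0,0,0,0,6.75,0],[0,0,0,0,0,6.75,0],[0.86,-3.4,0,0,0,0,0],[0.86,-3.4,0,0,0,0,0],[0.86,-3.4,0,0,0,0,0],[0.86,-3.4,0,0,0,0,0],[0.86,-3.4,1,0,0,0,0],[0.86,-3.4,2,0,0,0,0],[0.86,-3.4,2,0,0,0,0],[0.86,-3.4,2,0,0,0,0],[0,0,2,0,0,0,0],[0,0,0,0,0,0,0],[0,0,0,0,0,0,0]])

```text
time: 1.43
tool_pos: [0.3585, -0.3239, 0.1591]
tool_rot: [-0.001, 0.995, -0.099, -0.001]
contact_force: [0.3, -0.4, 1.0]
gripper_width: 0.504
grasp_force: 0.0
```

```bash
python3 -c "
from h import *
delta([.3591,-.3232,.022],down(-11.3))"
```

```text
t 1.43 tcp [ 0.3585 -0.3239  0.1591] F [ 0.3 -0.4  1. ] w 0.504 g 0.0 j [-0.89 -0.22  2.02 -0.    1.34  0.88]
turn deg [-0.1  0.1 -0. ] shift cm in present axes [ 0.08 -0.05 13.71] in turned axes [ 0.04 -0.08 13.71]
```

Call:
move_arm(rows=[[0.05,-0.07,3,0,0,0,0],[0,0,3,0,0,0,0],[0,0,3,0,0,0,0],[0,0,2,0,0,0,0],[0,0,1.5,0,0,0,0],[0,0,1.1,0,0,0,0],[0,0,0,0,0,0,0],[0,0,0,0,0,0,-1],[0,0,0,0,0,0,-1],[0,0,0,0,0,0,-1],[0,0,0,0,0,0,-1],[0,0,0,0,0,0,-1],[0,0,0,0,0,0,-1],[0,0,0,0,0,0,-1]])

```text
time: 2.6
tool_pos: [0.3607, -0.3256, 0.0262]
tool_rot: [0.002, 0.995, -0.099, 0.001]
contact_force: [-0.1, -0.1, 6.0]
gripper_width: 0.236
grasp_force: 59.7
```

```bash
python3 -c "
from h import *
delta([.5396,.035,.16],down(-1.6))"
```

```text
t 2.6 tcp [ 0.3607 -0.3256  0.0262] F [-0.1 -0.1  6. ] w 0.236 g 59.7 j [-0.89 -0.02  2.09 -0.    1.06  0.88]
turn deg [ 0.2 -0.1 -9.7] shift cm in present axes [ 10.48 -38.84 -13.46] in turned axes [ 16.87 -36.55 -13.38]
```

Call:
move_arm(rows=[[0,0,-1,0,0,0,-1],[0,0,-2.5,0,0,0,-1],[0,0,-3,0,0,0,-1],[0,0,-3,0,0,0,-1],[0,0,-2.5,0,0,-4.8,-1],[0,0,-1.4,0,0,-4.8,-1],[1.2,-2.7,0,0,0,0,-1],[1.57,-3.4,0,0,0,0,-1],[1.57,-3.4,0,0,0,0,-1],[1.57,-3.4,0,0,0,0,-1],[1.57,-3.4,0,0,0,0,-1],[1.57,-3.4,0,0,0,0,-1],[1.57,-3.4,0,0,0,0,-1],[1.57,-3.4,0,0,0,0,-1],[1.57,-3.4,0,0,0,0,-1],[1.57,-3.4,0,0,0,0,-1],[1.2,-2.7,0,0,0,0,-1],[0.4,-0.6,0,0,0,0,-1],[0,0,0,0,0,0,-1],[0,0,0,0,0,0,-1]])

```text
time: 4.27
tool_pos: [0.5397, 0.0363, 0.1583]
tool_rot: [0.0, 1.0, -0.015, -0.0]
contact_force: [0.6, 0.1, -0.5]
gripper_width: 0.231
grasp_force: 58.9
```

```bash
python3 -c "
from h import *
delta([.5396,.035,.065],down(-1.6))
for n in('top','side'):
    f=manip.grab_frame(n); p=proj(f,[[.54,.0,.08]])[0].astype(int); print(n,p)
    x=max(0,p[0]-70);y=max(0,p[1]-75)
    cv2.imwrite(f'pics/{n}1.png',cv2.resize(f['img'][y:y+150,x:x+140],(390,418))); print(x,y)
a=cv2.hconcat([cv2.imread('pics/top1.png'),cv2.imread('pics/side1.png')]);cv2.imwrite('pics/b1.png',a)
"
```

```text
t 4.27 tcp [0.5397 0.0363 0.1583] F [ 0.6  0.1 -0.5] w 0.231 g 58.9 j [-0.07 -0.07  1.89 -0.    1.32  1.53]
turn deg [ 0.   0.  -0.1] shift cm in present axes [0.   0.13 9.33] in turned axes [-0.01  0.13  9.33]
top [149 180]
79 105
side [225 274]
155 199
```

View pics/b1.png

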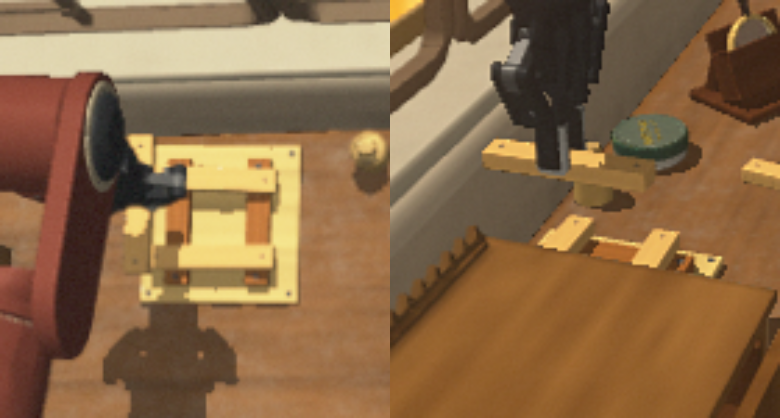

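The slat is held level above the left bearer: in the picture it runs from about (485,155) to (650,180) in the side half. I lower it.

Call:
move_arm(rows=[[0,0.13,2,0,0,0,-1],[0,0,3,0,0,0,-1],[0,0,2.4,0,0,0,-1],[0,0,1,0,0,0,-1],[0,0,0.5,0,0,0,-1],[0,0,0.3,0,0,0,-1],[0,0,0.15,0,0,0,-1],[0,0,0.1,0,0,0,-1],[0,0,0,0,0,0,-1],[0,0,0,0,0,0,-1]])

```text
time: 5.2
tool_pos: [0.541, 0.0352, 0.065]
tool_rot: [0.0, 1.0, -0.015, 0.001]
contact_force: [-0.2, -0.3, -0.3]
gripper_width: 0.229
grasp_force: 59.0
```

Call:
move_arm(rows=[[0,0,0.12,0,0,0,-1],[0,0,0.12,0,0,0,-1],[0,0,0,0,0,0,-1],[0,0,0,0,0,0,-1]])

```text
time: 5.53
tool_pos: [0.5407, 0.0352, 0.0623]
tool_rot: [0.0, 1.0, -0.015, 0.0]
contact_force: [-1.6, 0.1, 4.7]
gripper_width: 0.231
grasp_force: 59.6
```

Call:
move_arm(rows=[[0,0,0,0,0,0,-0.3],[0,0,0,0,0,0,-0.1],[0,0,0,0,0,0,0],[0,0,0,0,0,0,0],[0,0,-1,0,0,0,0],[0,0,-2,0,0,0,0],[0,0,-3,0,0,0,0],[0,0,-3,0,0,0,0],[0,0,-1,0,0,0,0],[0,0,0,0,0,0,0]])

```text
time: 6.37
tool_pos: [0.5426, 0.035, 0.1661]
tool_rot: [0.0, 1.0, -0.015, 0.004]
contact_force: [0.5, 0.1, -0.1]
gripper_width: 0.497
grasp_force: 0.0
```

```bash
python3 -c "
from h import *
delta([.4229,-.2041,.16],down(-11.9))"
```

```text
t 6.37 tcp [0.5426 0.035  0.1661] F [ 0.5  0.1 -0.1] w 0.497 g 0.0 j [-0.07 -0.08  1.89  0.    1.33  1.53]
turn deg [-0.  -0.5 10.1] shift cm in present axes [-11.24  24.27   0.53] in turned axes [-6.79 25.87  0.61]
```

Call:
move_arm(rows=[[0,0,0,0,0,5.1,0],[0,0,0,0,0,5.1,0],[-0.84,3.23,0,0,0,0,0],[-0.84,3.23,0,0,0,0,0],[-0.84,3.23,0,0,0,0,0],[-0.84,3.23,0,0,0,0,0],[-0.84,3.23,0,0,0,0,0],[-0.84,3.23,0,0,0,0,0],[-0.84,3.23,0,0,0,0,0],[-0.84,3.23,0,0,0,0,0],[0,0,2,0,0,0,0],[0,0,3,0,0,0,0],[0,0,3,0,0,0,0],[0,0,2,0,0,0,0],[0,0,0,0,0,0,0],[0,0,0,0,0,0,0]])

```text
time: 7.7
tool_pos: [0.4191, -0.2025, 0.0591]
tool_rot: [-0.001, 0.995, -0.104, -0.002]
contact_force: [0.6, 0.1, -0.4]
gripper_width: 0.5
grasp_force: 0.0
```

```bash
python3 -c "
from h import *
delta([.4229,-.2041,.0225],down(-11.9))"
```

```text
t 7.7 tcp [ 0.4191 -0.2025  0.0591] F [ 0.6  0.1 -0.4] w 0.5 g 0.0 j [-0.61 -0.13  2.13 -0.    1.15  1.17]
turn deg [-0.1  0.3 -0.1] shift cm in present axes [0.42 0.08 3.66] in turned axes [0.4  0.07 3.66]
```

Call:
move_arm(rows=[[0.3,0.08,1.5,0,0,0,0],[0,0,1.2,0,0,0,0],[0,0,0.6,0,0,0,0],[0,0,0,0,0,0,0],[0,0,0,0,0,0,-1],[0,0,0,0,0,0,-1],[0,0,0,0,0,0,-1],[0,0,0,0,0,0,-1],[0,0,0,0,0,0,-1],[0,0,0,0,0,0,-1],[0,0,0,0,0,0,-1]])

```text
time: 8.62
tool_pos: [0.4246, -0.2057, 0.0299]
tool_rot: [0.001, 0.995, -0.104, 0.001]
contact_force: [-0.8, 1.3, 6.5]
gripper_width: 0.221
grasp_force: 59.1
```

```bash
python3 -c "
from h import *
delta([.5375,-.041,.16],down(-1.6))"
```

```text
t 8.62 tcp [ 0.4246 -0.2057  0.0299] F [-0.8  1.3  6.5] w 0.221 g 59.1 j [-0.61 -0.06  2.13  0.    1.08  1.17]
turn deg [  0.1  -0.1 -10.4] shift cm in present axes [  7.66 -18.44 -13.01] in turned axes [ 10.83 -16.78 -13.01]
```

Call:
move_arm(rows=[[0,0,-1,0,0,0,-1],[0,0,-2.5,0,0,0,-1],[0,0,-3,0,0,0,-1],[0,0,-3,0,0,0,-1],[0,0,-2.5,0,0,-5.2,-1],[0,0,-1,0,0,-5.2,-1],[1.2,-1.8,0,0,0,0,-1],[1.6,-2.5,0,0,0,0,-1],[1.6,-2.5,0,0,0,0,-1],[1.6,-2.5,0,0,0,0,-1],[1.6,-2.5,0,0,0,0,-1],[1.6,-2.5,0,0,0,0,-1],[1.2,-1.8,0,0,0,0,-1],[0.4,-0.7,0,0,0,0,-1],[0,0,0,0,0,0,-1],[0,0,0,0,0,0,-1]])

```text
time: 9.95
tool_pos: [0.5358, -0.0403, 0.1585]
tool_rot: [0.0, 1.0, -0.013, -0.0]
contact_force: [-0.1, -0.2, -0.4]
gripper_width: 0.222
grasp_force: 58.8
```

```bash
python3 -c "
from h import *
delta([.5375,-.041,.068],down(-1.6))
for n in('top','side'):
    f=manip.grab_frame(n); p=proj(f,[[.54,-.02,.08]])[0].astype(int)
    x=max(0,p[0]-70);y=max(0,p[1]-75)
    cv2.imwrite(f'pics/{n}1.png',cv2.resize(f['img'][y:y+150,x:x+140],(390,418))); print(x,y)
a=cv2.hconcat([cv2.imread('pics/top1.png'),cv2.imread('pics/side1.png')]);cv2.imwrite('pics/b2.png',a)
"
```

```text
t 9.95 tcp [ 0.5358 -0.0403  0.1585] F [-0.1 -0.2 -0.4] w 0.222 g 58.8 j [-0.21 -0.08  1.9  -0.    1.32  1.38]
turn deg [0.  0.  0.1] shift cm in present axes [0.18 0.06 9.05] in turned axes [0.17 0.06 9.05]
87 104
158 194
```

View pics/b2.png

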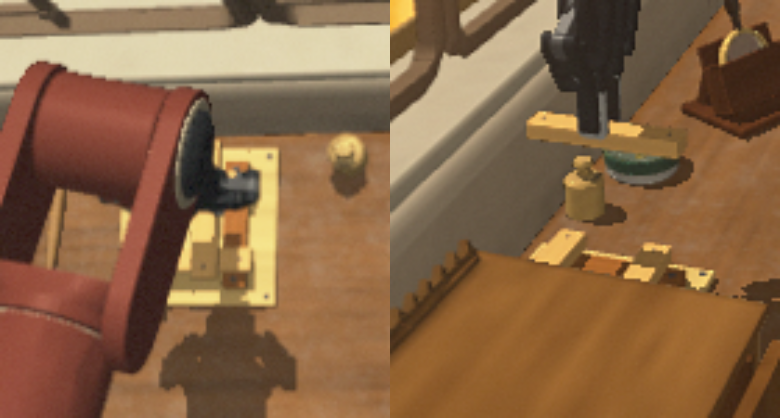

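```bash
python3 -c "
from h import *
P=[[x,y,.05] for x in(.48,.54,.6) for y in(.024,.046)]
for n,x0,y0 in(('side',158,194),('top',87,104)):
    f=manip.grab_frame(n); q=proj(f,P); print(n,((q-[x0,y0])*[390/140,418/150]+[390*(n=='side'),0]).round(0).tolist())
"
```

```text
side [[646.0, 289.0], [636.0, 307.0], [567.0, 277.0], [555.0, 295.0], [491.0, 266.0], [477.0, 282.0]]
top [[157.0, 282.0], [133.0, 283.0], [157.0, 217.0], [133.0, 218.0], [157.0, 153.0], [134.0, 154.0]]
```

The held slat is level. The first placed slat is hidden by the box and the arm for now, so I check it after this placement.

Call:
move_arm(rows=[[0.12,0.06,2,0,0,0,-1],[0,0,3,0,0,0,-1],[0,0,2.2,0,0,0,-1],[0,0,1,0,0,0,-1],[0,0,0.5,0,0,0,-1],[0,0,0.2,0,0,0,-1],[0,0,0,0,0,0,-1],[0,0,0,0,0,0,-1]])

```text
time: 10.82
tool_pos: [0.5384, -0.0411, 0.071]
tool_rot: [0.0, 1.0, -0.014, 0.001]
contact_force: [0.6, 0.2, 0.3]
gripper_width: 0.221
grasp_force: 58.8
```

Call:
move_arm(rows=[[0,0,0.1,0,0,0,-1],[0,0,0.1,0,0,0,-1],[0,0,0,0,0,0,-1]])

```text
time: 11.07
tool_pos: [0.5377, -0.0408, 0.068]
tool_rot: [0.0, 1.0, -0.014, 0.001]
contact_force: [-0.0, 0.6, -0.8]
gripper_width: 0.224
grasp_force: 58.8
```

Call:
move_arm(rows=[[0,0,0.12,0,0,0,-1],[0,0,0.08,0,0,0,-1],[0,0,0,0,0,0,-1]])

```text
time: 11.32
tool_pos: [0.5376, -0.0407, 0.066]
tool_rot: [0.0, 1.0, -0.014, 0.0]
contact_force: [-1.5, -0.2, 3.8]
gripper_width: 0.226
grasp_force: 59.3
```

Call:
move_arm(rows=[[0,0,0,0,0,0,-0.3],[0,0,0,0,0,0,-0.1],[0,0,0,0,0,0,0],[0,0,0,0,0,0,0],[0,0,-1,0,0,0,0],[0,0,-2.5,0,0,0,0],[0,0,-4,0,0,0,0],[0,0,-4,0,0,0,0],[0,0,-4,0,0,0,0],[0,0,-4,0,0,0,0],[0,0,-3,0,0,0,0],[-1.5,3.8,0,0,0,0,0],[-1.5,3.8,0,0,0,0,0],[-1.5,3.8,0,0,0,0,0],[-1.5,3.8,0,0,0,0,0],[-1.5,3.8,0,0,0,0,0],[-1.5,3.8,0,0,0,0,0],[-1.5,3.8,0,0,0,0,0],[0,0,0,0,0,0,0],[0,0,0,0,0,0,0]])

```text
time: 12.98
tool_pos: [0.4241, -0.3053, 0.291]
tool_rot: [-0.0, 1.0, -0.016, 0.0]
contact_force: [1.4, -0.2, 0.6]
gripper_width: 0.501
grasp_force: 0.0
```

```bash
python3 -c "
from h import *
import pickle
delta([.5375,-.041,.068],None)
f=manip.grab_frame('top');g=manip.grab_frame('side');pickle.dump((f,g),open('f1.pkl','wb'))
cv2.imwrite('pics/c3.png',cv2.resize(f['img'][130:230,110:340],None,fx=3.4,fy=3.4,interpolation=cv2.INTER_CUBIC))
"
```

```text
t 12.98 tcp [ 0.4241 -0.3053  0.291 ] F [ 1.4 -0.2  0.6] w 0.501 g 0.0 j [-0.77 -0.22  1.8   0.    1.56  0.84]
turn deg [0. 0. 0.] shift cm in present axes [ 10.49 -26.77  22.3 ] in turned axes [ 10.49 -26.77  22.3 ]
```

View pics/c3.png

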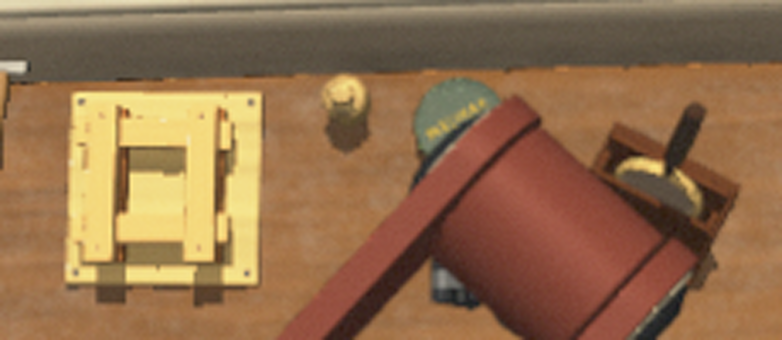

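Both slats lie crosswise on the laid ones, at crop (100,183) and (200,185). I check their positions and plan the magnifier grasp.

```bash
cat >> h.py <<'E'
H=np.array([.5445,-.3993,.134])
RG=down(151)*Ro.from_euler('y',-45,degrees=True)
E
python3 -c "
from h import *
import pickle
f,g=pickle.load(open('f1.pkl','rb'))
C=lambda u,v:(u/3.4+110-.36,v/3.4+130-.36)
for q in(((87,105),(119,107),(113,262),(83,260)),((187,107),(218,109),(214,263),(183,261))):
    P=np.array([onz(f,*C(*p),.05)[:2] for p in q]);d=P[0]-P[3];print(P.mean(0).round(4),np.linalg.norm(d),np.degrees(np.arctan2(d[1],d[0])))
delta(H,down(151)); delta(H-.1*RG.apply([0,0,1]),RG)
"
```

```text
[0.5365 0.0347] 0.11809943831924195 -1.3083742827661842
[ 0.5332 -0.0415] 0.11695842305946623 -1.665781498361969
t 13.08 tcp [ 0.4253 -0.3033  0.2908] F [ 0.2 -0.4 -0. ] w 0.5 g 0.0 j [-0.76 -0.22  1.8   0.    1.56  0.84]
turn deg [   0.    -0.  -152.6] shift cm in present axes [12.18  9.27 15.68] in turned axes [-15.08  -2.61  15.68]
t 13.08 tcp [ 0.4253 -0.3033  0.2908] F [ 0.2 -0.4 -0. ] w 0.5 g 0.0 j [-0.76 -0.22  1.8   0.    1.56  0.84]
turn deg [ -58.9  -14.4 -142.3] shift cm in present axes [5.9  6.01 8.61] in turned axes [ 0.42 -2.61 11.75]
```

Call:
move_arm(rows=[[0,0,0,0,0,-4,0],[0,0,0,0,0,-7,0],[0,0,0,0,0,-7,0],[0,0,0,0,0,-7,0],[0,0,0,0,0,-7,0],[0,0,0,0,0,-7,0],[0,0,0,0,0,-7,0],[0,0,0,0,0,-7,0],[0,0,0,0,0,-7,0],[0,0,0,0,0,-7,0],[0,0,0,0,0,-7,0],[0,0,0,0,0,-7,0],[0,0,0,0,0,-7,0],[0,0,0,0,0,-7,0],[0,0,0,0,0,-7,0],[0,0,0,0,0,-7,0],[0,0,0,0,0,-7,0],[0,0,0,0,0,-7,0],[0,0,0,0,0,-7,0],[0,0,0,0,0,-7,0]])

```text
time: 14.75
tool_pos: [0.4261, -0.302, 0.2907]
tool_rot: [0.0, 0.375, 0.927, 0.0]
contact_force: [-1.5, -0.0, -1.3]
gripper_width: 0.501
grasp_force: 0.0
```

Call:
move_arm(rows=[[0,0,0,0,0,-7,0],[0,0,0,0,0,-7,0],[0,0,0,0,0,-2,0],[0,0,0,0,-5,0,0],[0,0,0,0,-6.7,0,0],[0,0,0,0,-6.7,0,0],[0,0,0,0,-6.7,0,0],[0,0,0,0,-6.7,0,0],[0,0,0,0,-6.7,0,0],[0,0,0,0,-6.5,0,0],[0,0,0,0,0,0,0],[0,0,0,0,0,0,0]])

```text
time: 15.75
tool_pos: [0.425, -0.302, 0.289]
tool_rot: [0.37, 0.227, 0.896, -0.093]
contact_force: [0.0, 0.6, 0.5]
gripper_width: 0.499
grasp_force: 0.0
```

```bash
python3 -c "
from h import *
delta(H-.1*RG.apply([0,0,1]),RG)
"
```

```text
t 15.75 tcp [ 0.425 -0.302  0.289] F [0.  0.6 0.5] w 0.499 g 0.0 j [-0.9  -0.72  2.27  0.37  0.88 -2.11]
turn deg [ 0.4 -0.2  0.3] shift cm in present axes [ 0.21 -2.8  11.67] in turned axes [ 0.23 -2.72 11.69]
```

Call:
move_arm(rows=[[0.05,-0.7,1,0,0,0,0],[0.05,-0.7,2.5,0,0,0,0],[0.05,-0.7,3,0,0,0,0],[0.05,-0.65,3,0,0,0,0],[0,0,1.5,0,0,0,0],[0,0,0.6,0,0,0,0],[0,0,0,0,0,0,0],[0,0,0,0,0,0,0]])

```text
time: 16.42
tool_pos: [0.484, -0.3665, 0.2084]
tool_rot: [0.371, 0.227, 0.895, -0.094]
contact_force: [0.5, 0.6, 0.8]
gripper_width: 0.499
grasp_force: 0.0
```

```bash
python3 -c "
from h import *
delta(H,RG)
for n in('top','side'):
    f=manip.grab_frame(n); p=proj(f,[H])[0].astype(int)
    x=max(0,p[0]-50);y=max(0,p[1]-50)
    cv2.imwrite(f'pics/{n}1.png',cv2.resize(f['img'][y:y+105,x:x+100],(390,410),interpolation=cv2.INTER_CUBIC)); print(x,y,proj(f,[H,manip.state()['tool_pos']]))
a=cv2.hconcat([cv2.imread('pics/top1.png'),cv2.imread('pics/side1.png')]);cv2.imwrite('pics/b3.png',a)
"
```

```text
t 16.42 tcp [ 0.484  -0.3665  0.2084] F [0.5 0.6 0.8] w 0.499 g 0.0 j [-0.89 -0.35  2.18  0.48  0.63 -2.25]
turn deg [0.4 0.  0.4] shift cm in present axes [4.000e-01 1.000e-02 1.012e+01] in turned axes [ 0.39  0.07 10.12]
260 120 [[310.69736792 170.20716794]
 [299.15642435 191.80608039]]
227 135 [[277.07683952 185.5725498 ]
 [295.55425757 164.52682732]]
```

View pics/b3.png

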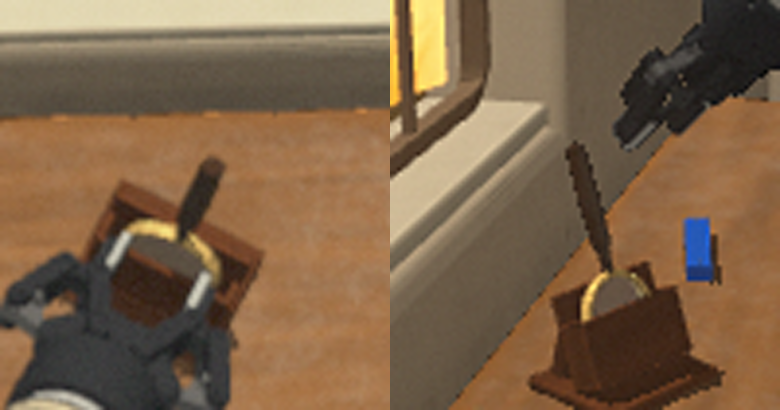

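The pads straddle the handle line: in the top crop they are at (118,247) and (200,292), with the handle middle at (195,205). I advance and close.

Call:
move_arm(rows=[[0.1,0,1.5,0,0,0,0],[0.1,0,2.5,0,0,0,0],[0.1,0,2.5,0,0,0,0],[0.1,0.02,2,0,0,0,0],[0,0,1.2,0,0,0,0],[0,0,0.4,0,0,0,0],[0,0,0,0,0,0,0],[0,0,0,0,0,0,0]])

```text
time: 17.18
tool_pos: [0.5433, -0.3993, 0.1343]
tool_rot: [0.372, 0.228, 0.895, -0.095]
contact_force: [-0.4, 0.1, 0.9]
gripper_width: 0.498
grasp_force: 0.0
```

```bash
python3 -c "
from h import *
delta(H,RG)
"
```

```text
t 17.18 tcp [ 0.5433 -0.3993  0.1343] F [-0.4  0.1  0.9] w 0.498 g 0.0 j [-0.84 -0.06  2.07  0.58  0.44 -2.35]
turn deg [0.3 0.1 0.3] shift cm in present axes [-0.05  0.06  0.09] in turned axes [-0.05  0.06  0.09]
```

Call:
move_arm(rows=[[0,0,0,0,0,0,-0.4],[0,0,0,0,0,0,-0.6],[0,0,0,0,0,0,-1],[0,0,0,0,0,0,-1],[0,0,0,0,0,0,-1],[0,0,0,0,0,0,-1],[0,0,0,0,0,0,-1],[0,0,0,0,0,0,-1]])

```text
time: 17.85
tool_pos: [0.5436, -0.3995, 0.134]
tool_rot: [0.372, 0.228, 0.895, -0.095]
contact_force: [-2.3, 2.7, 6.1]
gripper_width: 0.153
grasp_force: 61.1
```

```bash
python3 -c "
from h import *
s=manip.state();R=Ro.from_quat(np.roll(s['tool_rot'],-1))
a=np.radians(-29);d=np.array([np.sin(np.radians(20))*np.cos(a),np.sin(np.radians(20))*np.sin(a),np.cos(np.radians(20))])
print('d in tool',R.inv().apply(d).round(3)); delta(s['tool_pos'],None)
"
```

```text
d in tool [-0.907 -0.003 -0.421]
t 17.85 tcp [ 0.5436 -0.3995  0.134 ] F [-2.3  2.7  6.1] w 0.153 g 61.1 j [-0.84 -0.06  2.07  0.58  0.44 -2.35]
turn deg [0. 0. 0.] shift cm in present axes [0. 0. 0.] in turned axes [0. 0. 0.]
```

Call:
move_arm(rows=[[-0.27,0,-0.13,0,0,0,-1],[-0.45,0,-0.21,0,0,0,-1],[-0.9,0,-0.42,0,0,0,-1],[-0.9,0,-0.42,0,0,0,-1],[-0.9,0,-0.42,0,0,0,-1],[-0.9,0,-0.42,0,0,0,-1],[-0.9,0,-0.42,0,0,0,-1],[-0.9,0,-0.42,0,0,0,-1],[-0.9,0,-0.42,0,0,0,-1],[-0.9,0,-0.42,0,0,0,-1],[0,0,0,0,0,0,-1],[0,0,0,0,0,0,-1]])

```text
time: 18.85
tool_pos: [0.5698, -0.4137, 0.2161]
tool_rot: [0.371, 0.228, 0.895, -0.095]
contact_force: [0.1, -0.4, -0.7]
gripper_width: 0.151
grasp_force: 60.2
```

```bash
python3 -c "
from h import *
delta([.45,-.35,.30],None)
for n in('top','side'):
    f=manip.grab_frame(n); p=proj(f,[manip.state()['tool_pos']])[0].astype(int)
    x=max(0,p[0]-60);y=max(0,p[1]-50)
    cv2.imwrite(f'pics/{n}1.png',cv2.resize(f['img'][y:y+126,x:x+120],(390,410),interpolation=cv2.INTER_CUBIC)); print(x,y)
a=cv2.hconcat([cv2.imread('pics/top1.png'),cv2.imread('pics/side1.png')]);cv2.imwrite('pics/b4.png',a)
"
```

```text
t 18.85 tcp [ 0.5698 -0.4137  0.2161] F [ 0.1 -0.4 -0.7] w 0.151 g 60.2 j [-0.82 -0.1   1.95  0.42  0.57 -2.16]
turn deg [0. 0. 0.] shift cm in present axes [  3.64  -0.14 -15.53] in turned axes [  3.64  -0.14 -15.53]
258 102
209 106
```

View pics/b4.png

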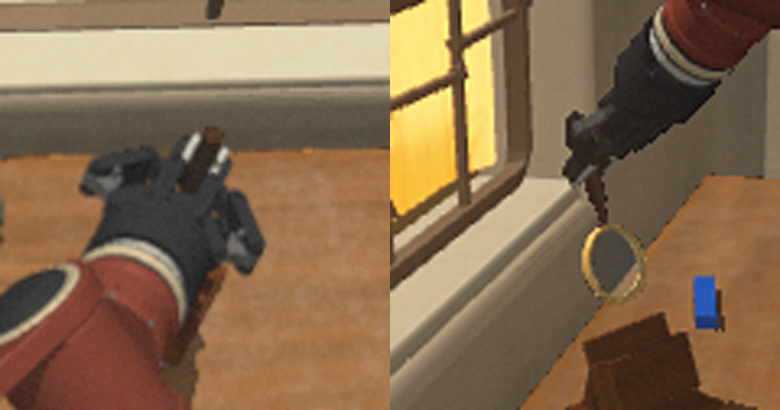

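The magnifier is out, with the lens clear above the stand at side crop (613,263). I back off, then yaw, then pitch.

Call:
move_arm(rows=[[0,0,-1,0,0,0,-1],[0.4,0,-2,0,0,0,-1],[0.7,0,-2.5,0,0,0,-1],[0.7,0,-2.5,0,0,0,-1],[0.7,0,-2.5,0,0,0,-1],[0.7,0,-2.5,0,0,0,-1],[0.4,0,-1.7,0,0,0,-1],[0,0,-0.8,0,0,0,-1],[0,0,0,2.5,0,2.5,-1],[0,0,0,4.5,0,4.5,-1],[0,0,0,4.5,0,4.5,-1],[0,0,0,4.5,0,4.5,-1],[0,0,0,4.5,0,4.5,-1],[0,0,0,4.5,0,4.5,-1],[0,0,0,4.5,0,4.5,-1],[0,0,0,4.5,0,4.5,-1],[0,0,0,4.5,0,4.5,-1],[0,0,0,4.5,0,4.5,-1],[0,0,0,0,0,0,-1],[0,0,0,0,0,0,-1]])

```text
time: 20.62
tool_pos: [0.451, -0.3478, 0.2952]
tool_rot: [0.282, 0.604, 0.702, -0.25]
contact_force: [-0.7, 0.1, -0.9]
gripper_width: 0.154
grasp_force: 60.1
```

```bash
cat >> h.py <<'E'
# lens axis frame: handle->lens dir in tool at grasp ~ (0.907,0,0.421); final: lens dir = world +y, level
RF=None
def final(ld=(0.907,0.003,0.421),az=90):
    ld=np.array(ld)/np.linalg.norm(ld); a=np.radians(az); w=np.array([np.cos(a),np.sin(a),0])
    # tool y -> horizontal, perpendicular to w ; match (ld, tool y x ld)
    y=np.array([0,1.,0]); y-=y@ld*ld; y/=np.linalg.norm(y); T=np.c_[ld,y,np.cross(ld,y)]
    yw=np.array([np.sin(a),-np.cos(a),0]); W=np.c_[w,yw,np.cross(w,yw)]
    return Ro.from_matrix(W@T.T)
E
python3 -c "
from h import *
R=final(); print(R.as_matrix().round(2)); delta([.54,-.091,.15],R)
"
```

```text
[[-0.    1.   -0.  ]
 [ 0.91  0.    0.42]
 [ 0.42  0.   -0.91]]
t 20.62 tcp [ 0.451  -0.3478  0.2952] F [-0.7  0.1 -0.9] w 0.154 g 60.1 j [-0.54 -0.35  2.02 -0.68  1.04 -0.46]
turn deg [ 0.9 69.1  8.7] shift cm in present axes [27.32 12.68 -6.52] in turned axes [17.16  8.98 23.97]
```

Call:
move_arm(rows=[[0,0,0,0,3.2,0.4,-1],[0,0,0,0.08,6,0.75,-1],[0,0,0,0.08,6,0.75,-1],[0,0,0,0.08,6,0.75,-1],[0,0,0,0.08,6,0.75,-1],[0,0,0,0.08,6,0.75,-1],[0,0,0,0.08,6,0.75,-1],[0,0,0,0.08,6,0.75,-1],[0,0,0,0.08,6,0.75,-1],[0,0,0,0.08,6,0.75,-1],[0,0,0,0.08,6,0.75,-1],[0,0,0,0.08,6,0.75,-1],[0,0,0,0,0,0,-1],[0,0,0,0,0,0,-1],[0,0,0,0,0,0,-1]])

```text
time: 21.87
tool_pos: [0.4498, -0.3485, 0.2968]
tool_rot: [-0.15, 0.69, 0.691, 0.153]
contact_force: [-0.3, 0.4, -0.3]
gripper_width: 0.149
grasp_force: 60.1
```

```bash
python3 -c "
from h import *
R=final(); delta([.538,-.091,.20],R)
"
```

```text
t 21.87 tcp [ 0.4498 -0.3485  0.2968] F [-0.3  0.4 -0.3] w 0.149 g 60.1 j [-0.91  0.08  1.55  0.27  1.85 -0.88]
turn deg [ 0.3  0.1 -0.1] shift cm in present axes [19.31  8.78 19.61] in turned axes [19.26  8.9  19.61]
```

Call:
move_arm(rows=[[0.9,0.4,0.9,0,0,0,-1],[1.6,0.73,1.6,0,0,0,-1],[1.6,0.73,1.6,0,0,0,-1],[1.6,0.73,1.6,0,0,0,-1],[1.6,0.73,1.6,0,0,0,-1],[1.6,0.73,1.6,0,0,0,-1],[1.6,0.73,1.6,0,0,0,-1],[1.6,0.73,1.6,0,0,0,-1],[1.6,0.73,1.6,0,0,0,-1],[1.6,0.73,1.6,0,0,0,-1],[1.6,0.73,1.6,0,0,0,-1],[1.6,0.73,1.8,0,0,0,-1],[0.8,0.4,0.9,0,0,0,-1],[0,0,0,0,0,0,-1],[0,0,0,0,0,0,-1],[0,0,0,0,0,0,-1]])

```text
time: 23.2
tool_pos: [0.5387, -0.0911, 0.2012]
tool_rot: [-0.151, 0.69, 0.691, 0.153]
contact_force: [0.4, 0.5, -1.7]
gripper_width: 0.153
grasp_force: 60.1
```

```bash
python3 -c "
from h import *
import pickle
delta([.538,-.091,.155],final())
fr=[]
for n in('top','side'):
    f=manip.grab_frame(n); p=proj(f,[[.54,-.05,.17]])[0].astype(int); fr.append(f)
    x=max(0,p[0]-60);y=max(0,p[1]-60)
    cv2.imwrite(f'pics/{n}1.png',cv2.resize(f['img'][y:y+126,x:x+120],(390,410),interpolation=cv2.INTER_CUBIC)); print(x,y)
a=cv2.hconcat([cv2.imread('pics/top1.png'),cv2.imread('pics/side1.png')]);cv2.imwrite('pics/b5.png',a)
pickle.dump(fr,open('f2.pkl','wb'))
"
```

```text
t 23.2 tcp [ 0.5387 -0.0911  0.2012] F [ 0.4  0.5 -1.7] w 0.153 g 60.1 j [-0.49 -0.01  1.8   0.38  1.56 -0.53]
turn deg [ 0.3  0.1 -0.1] shift cm in present axes [-1.93 -0.09  4.2 ] in turned axes [-1.93 -0.07  4.2 ]
101 113
172 164
```

View pics/b5.png

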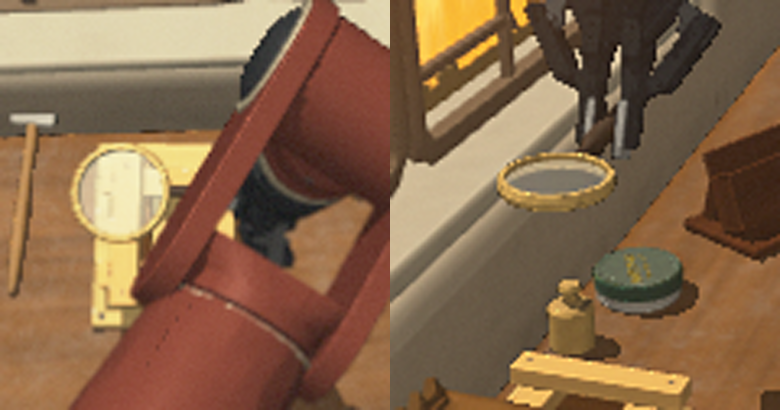

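```bash
python3 -c "
from h import *
import pickle
f,g=pickle.load(open('f2.pkl','rb'))
k=3.25;A=(121/k+101-.35,193/k+113-.35);B=(167/k+172-.35,181/k+164-.35)
c,e=tri(f,A,g,B);print('lens',c.round(4),e)
hsv=cv2.cvtColor(g['img'],cv2.COLOR_BGR2HSV)
t=np.linspace(0,2*np.pi,73)
for rx in(-12,-6,0,6,12):
  for ry in (-12,0,12):
    R=Ro.from_euler('xy',[rx,ry],degrees=True); P=R.apply(np.c_[.035*np.cos(t),.035*np.sin(t),0*t])
    q=[proj(h,P+c) for h in(f,g)]
    print(rx,ry,[ (np.array(cv2.fitEllipse(x.astype(np.float32))[1])*k).round(0).tolist()+[round(cv2.fitEllipse(x.astype(np.float32))[2])] for x in q])
"
```

```text
lens [ 0.5392 -0.0029  0.2008] 0.0014647999052830995
-12 -12 [[91.0, 100.0, 169], [75.0, 119.0, 93]]
-12 0 [[90.0, 100.0, 19], [67.0, 119.0, 80]]
-12 12 [[84.0, 101.0, 41], [57.0, 119.0, 68]]
-6 -12 [[95.0, 101.0, 164], [65.0, 119.0, 96]]
-6 0 [[94.0, 100.0, 27], [57.0, 119.0, 83]]
-6 12 [[88.0, 101.0, 50], [47.0, 119.0, 72]]
0 -12 [[98.0, 101.0, 151], [55.0, 119.0, 98]]
0 0 [[97.0, 100.0, 43], [47.0, 119.0, 86]]
0 12 [[91.0, 101.0, 61], [37.0, 119.0, 75]]
6 -12 [[100.0, 102.0, 123], [45.0, 119.0, 100]]
6 0 [[99.0, 101.0, 71], [37.0, 119.0, 89]]
6 12 [[93.0, 102.0, 74], [26.0, 119.0, 78]]
12 -12 [[100.0, 102.0, 107], [34.0, 119.0, 102]]
12 0 [[99.0, 102.0, 91], [26.0, 119.0, 91]]
12 12 [[93.0, 102.0, 88], [15.0, 119.0, 80]]
```

The lens is level: its side-view ellipse is about 118 × 48 crop pixels, and a level one would be 119 × 47. Its centre is at (0.539, -0.003, 0.201), so I lower it 5 cm.

Call:
move_arm(rows=[[-0.2,0,0.45,0,0,0,-1],[-0.4,0,0.86,0,0,0,-1],[-0.4,0,0.86,0,0,0,-1],[-0.4,0,0.86,0,0,0,-1],[-0.4,0,0.86,0,0,0,-1],[-0.25,0,0.5,0,0,0,-1],[-0.05,0,0.15,0,0,0,-1],[0,0,0,0,0,0,-1],[0,0,0,0,0,0,-1],[0,0,0,0,0,0,-1],[0,0,0,0,0,0,-1],[0,0,0,0,0,0,-1]])

```text
time: 24.3
tool_pos: [0.5391, -0.0908, 0.151]
tool_rot: [-0.151, 0.69, 0.691, 0.154]
contact_force: [0.3, -0.2, -0.2]
gripper_width: 0.154
grasp_force: 60.1
```

```bash
python3 -c "
from h import *
delta([.538,-.091,.15],final())
s=manip.state(); print(abs(s['joint_vel']).max())
if s['grasp_force']>20 and .14<s['tool_pos'][2]<.17: print(manip.job_done())
"
```

```text
t 24.3 tcp [ 0.5391 -0.0908  0.151 ] F [ 0.3 -0.2 -0.2] w 0.154 g 60.1 j [-0.49  0.04  1.84  0.38  1.48 -0.56]
turn deg [ 0.3  0.  -0.1] shift cm in present axes [-0.06 -0.11  0.09] in turned axes [-0.06 -0.11  0.09]
0.0019688214958445147
the job is handed in; nothing more can be done
None
```

The job is handed in at 24.3 s of arm time: both slats lie crosswise as the next layer, one above each bearer, and the magnifier is held level about 10 cm over the middle of the stack; no verdict was shown.

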